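Set the hotplate dial and press start

ROBOT

A 6-joint arm with a two-finger parallel gripper is mounted at the origin on a cart in front of the work surface, level with it; the furniture and walls round the work are solid. World frame = base frame: x ahead of the robot, y to its left, z up, the work surface at z = 0. Lengths are in m, angles in rad, forces in N, time in s.
With the tool pointing down it reaches from about 0.3 to 0.825 m from the base axis. Payload 5.4 kg.
Tool frame: the origin (TCP) lies at the very end of the fingers, on their centre line; the grasp point (between the pads) lies 19 mm behind it; z points along the fingers, y is the line along which they close (so a half turn about z gives the same grasp; the last joint's range is limited). The gripper opens to 92 mm and grips with 3 to 60 N. Pads are 20 mm wide; open, the fingers measure 128 mm over their backs; the gripper's body (75 mm by 189 mm) begins 69 mm behind the grasp point.
Start: joints at [-0.21, 0.158, 1.597, -0, 1.386, -0.21], TCP at [0.575, -0, 0.215] pointing down, gripper open.
Joint ranges: [-2.91, 2.91], [-0.94, 2.29], [0.18, 2.7], [-1.29, 4.43], [0.17, 2.64], [-3, 3]. Speed limits (rad/s): [2.57, 2.57, 3.14, 3.14, 3.14, 3.14].

INTERFACE

Orientations are given as a rotation vector (axis times angle).
In Python, from workcell import bot gives the robot as it stands. Calls block until the motion is done:
- bot.goto(position, orientation): joint-space move of the TCP to a pose.
- bot.line_to(position, rot=None, max_speed=0.15): straight line of the TCP; rot=None keeps the orientation; max_speed is the mean speed in m/s.
- bot.set_joints(angles): joint-space move.
- bot.set_gripper(opening, newtons=None): opening from 0.0 (shut) to 1.0 (fully open); newtons is the grip in N (None keeps the last); returns when the fingers have stopped.
- bot.hold(seconds).
- bot.inverse_kinematics(position, orientation): joint angles nearest the present ones, or None.
- bot.read_camera(name): name is "scene" or "top" or "wrist"; returns a dict with "pixels" (480x640x3 uint8, blue, green, red), "fx", "fy", "cx", "cy" (pixels), "R" (3x3) and "t" (3): a world point X has camera coordinates R X + t. Camera axes: x right, y down, z forward; pixel columns grow to the right and rows downward; lengths in m; the calibration is good to about 2 mm. A picture is of the moment at which its call begins. There is no depth.
A pose or a line that the arm cannot do raises bot.MotionError and nothing moves.
- bot.job_done(): hands the job in; it is judged then, once.
Readings, each from a call of its own:
- bot.current_clock(): time.
- bot.current_joints(): joint angles.
- bot.current_joint_vel(): joint speeds.
- bot.current_effort(): joint torques, N m.
- bot.current_ee_pos(): TCP position.
- bot.current_tool_rot(): TCP orientation.
- bot.current_contact_force(): force on the tool from outside, world axes, zero at the start.
- bot.current_ft_torque(): the same for the moment, N m.
- bot.current_opening(): opening from 0.0 (shut) to 1.0 (fully open).
- bot.current_grip_force(): force on a finger pad.
Only numpy, scipy, OpenCV 4.12 (cv2) and the standard library are available. Lean on these libraries where they do the work, as an engineer would, in place of code of your own. Each camera call takes 0.05 s, during which the arm holds its last target. There are 200 camera calls.

TASK

Start the hotplate under the saucepan: with a fingertip against its knurled rim, turn the dial clockwise until it has clicked into the position of the large orange mark, and only then press the green start button all the way in and let it go. Turn the dial by gently rubbing or pushing its rim, never by pinching it, and leave the saucepan and the things standing round the hotplate where they are.

Things in the scene. Friction and masses are not known exactly. Their poses are not given: they have to be found in the camera images.
- hotplate: White hotplate fixed on the worktop, 190 (x) x 400 (y) x 55 mm; origin under its centre, own y to the left. Dark ring (156 mm across, top 62 mm high) at own [0,115] mm, flat black panel (55 mm high) at the right with dial at own [10,-125], button at [-20,-20]. Round the dial, on 44 mm radius, lie 6 flat marks 36 deg apart, clockwise from own +y: small white ones, but the 4th is large and orange.
- dial_top (a point): Centre of the dial's top, on its vertical axis, 81 mm above the worktop. The dial is a steel cylinder 64 mm across over 20 upright knurl ribs (2 mm proud), standing 26 mm above the panel, black on top with a white pointer line from centre to rim. It only turns. The point turns with it: its own +y is the pointer.
- dial (a joint): Dial angle, rad, growing clockwise seen from above. 0: pointer at the first mark. A sprung click holds it every 0.628 (36 deg): 0, 0.628, 1.257, 1.885 (orange mark), 2.513, 3.142; stops just beyond the first and last. Between clicks it resists with 2 to 3 N at the rim; past the middle it snaps on into the next click. It starts at the first, second or third mark.
- start_button_top (a point): Centre of the top face of the round green start button (26 mm across, in a black collar 42 mm across, top 67 mm high) between dial and ring; its top stands 77 mm above the worktop.
- start_button (a joint): Travel of the start button in m: 0 out, 0.006 fully in (about 4 N); counts as pressed beyond 0.0045; springs back when let go.
- pan: Steel saucepan with lid, 129 mm across, 102 mm high to its lid knob, black handle to the front left, loose on the ring; origin at the centre of its underside. Leave it.
- spice_a: Spice jar with red cap, 45 mm across, 106 mm high, loose behind the hotplate; origin under its centre. Leave it.
- spice_b: Second spice jar with red cap, 45 mm across, 106 mm high, loose behind the hotplate; origin under its centre. Leave it.
- garlic: Head of garlic, 60 mm across, 59 mm high, loose on the worktop to the right of the control panel; origin under its centre. Leave it.
- honey: Honey jar, 71 mm across, 110 mm high, loose at the back left; origin under its centre. Leave it.
- tin: Low food tin, 75 mm across, 58 mm high, loose at the left; origin under its centre. Leave it.
- yoghurt: Yoghurt pot, 72 mm across, 71 mm high, loose at the right; origin under its centre. Leave it.

How it is judged:
On the way, in this order (a step that is already met when the one before it is completed fails the run):
1. the dial has clicked into the position of the orange mark (value of joint dial between 1.765 and 2.005 rad), for 0.3 s.
2. the start button is pressed in with the dial at the orange mark (all of step 1 and value of joint start_button above 0.0045 m), for 0.04 s.
At the end, for the whole second after the job is handed in: The dial rests in the click of the orange mark (within 0.12 rad), the start button has been pressed and is out again, the saucepan stands upright within 15 mm of where it was, and the other loose things within 30 mm of where they were (all of step 1 and velocity of joint dial between -0.1 and 0.1 rad/s and value of joint start_button below 0.0015 m and distance of pan from where it was at the start of the episode below 0.015 m and angle between pan's own z axis and vertical below 0.1 rad and distance of each of spice_a, spice_b, garlic, honey, tin, yoghurt from where it was at the start of the episode below 0.03 m); the robot touches nothing.
It fails at once if the start button is pressed while the dial is not at the orange mark (not (value of joint dial between 1.765 and 2.005 rad) and value of joint start_button above 0.003 m).
It fails at once if the dial is pinched or pressed hard (more than 35 N from the fingers) (contact force between the fingers and dial above 35 N).
It fails at once if the saucepan is shifted by more than 15 mm, lifted or tipped (distance of pan from where it was at the start of the episode above 0.015 m or angle between pan's own z axis and vertical above 0.2 rad).
It fails at once if another loose thing is shifted by more than 30 mm or lifted (distance of any of spice_a, spice_b, garlic, honey, tin, yoghurt from where it was at the start of the episode above 0.03 m).
It also fails if it takes over 61 s, if anything falls off the work surface, if the arm or the gripper's body presses on something with over 40 N, if the wrist force passes 120 N, or if a joint passes its speed limit or range.

## Working session

There is one attempt and no reset: what is moved stays moved. The work goes in short steps, each a Python script; the robot and the scene stay as the last script left them, time stands still between calls to the robot, and variables do not carry over. Pictures are saved under pics/ and viewed, at most 10 in all, crops included, and the job is handed in when it is done.

```bash
ls; mkdir -p pics
python3 - <<'E'
from workcell import bot
import cv2
for n in ("top","scene"):
    c=bot.read_camera(n); cv2.imwrite(f"pics/{n}0.png",c["pixels"]); print(n,c["fx"],c["cx"],c["cy"],c["R"],c["t"])
print(bot.current_tool_rot(),bot.current_clock())
E
```

```text
pics
top 557.9783926680828 315.2842767184818 232.02224280225943 [[-0.02392855 -0.99970863 -0.00317513]
 [-0.99779224  0.02407926 -0.06189368]
 [ 0.0619521   0.00168709 -0.9980777 ]] [0.04217339 0.5697851  1.53735012]
scene 433.73402497780853 325.3224570625572 232.76590701603226 [[ 0.50793001 -0.86097818 -0.02690135]
 [-0.40260801 -0.20967623 -0.8910346 ]
 [ 0.76152078  0.46341392 -0.45313756]] [-0.26268082  0.27579186  0.75557949]
[-2.22033887e+00 -2.22052163e+00  1.43427739e-03] 0.1
```

View pics/top0.png

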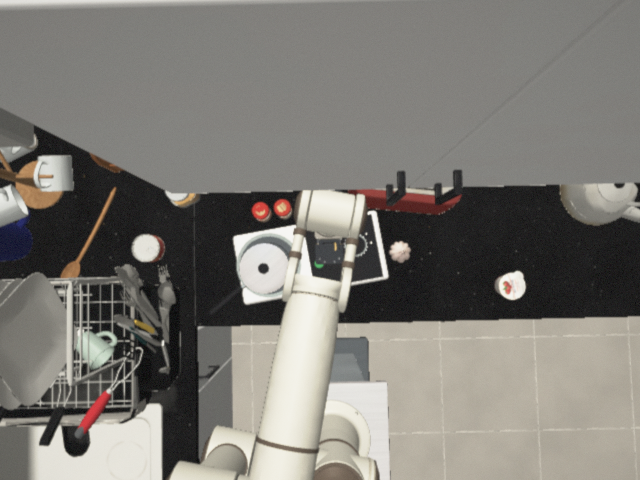

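View pics/scene0.png

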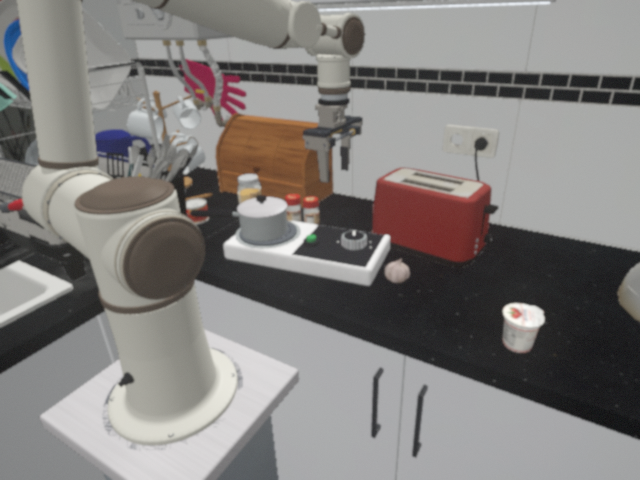

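The top view shows the hotplate around (310,255), yawed slightly, with the dial partly hidden by the arm near (360,243). The pan is at (265,265), the garlic at (400,250) and the toaster behind at (410,200). The scene view shows the dial at (353,240) and the green button at (311,239). Next I'll take the wrist view.

Run:
```python
from workcell import bot
import cv2
c=bot.read_camera("wrist"); cv2.imwrite("pics/wrist0.png",c["pixels"]); print(c["fx"],c["cx"],c["cy"],c["R"],c["t"], -c["R"].T@c["t"])
```

```text
372.97234166665 318.65613652548046 242.07818252159086 [[ 0.99999665  0.00135537 -0.00220297]
 [ 0.00193043 -0.95795859  0.2869    ]
 [-0.0017215  -0.28690329 -0.957958  ]] [-0.57413713 -0.03131276  0.3922213 ] [0.57487087 0.08331142 0.38345035]
```

View pics/wrist0.png

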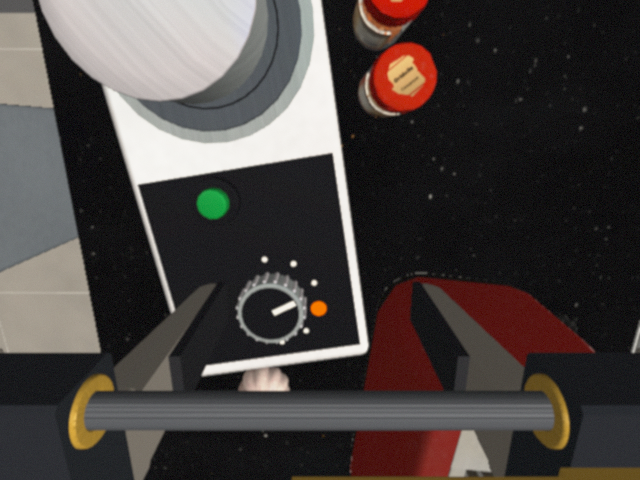

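The wrist view shows everything clearly: dial top centre at about (271,314) with the pointer tip near (295,304), orange mark at (319,309), green button at (213,204). The garlic is just below the panel at (264,380) and the toaster is to the right.

```bash
cat > h.py <<'E'
import numpy as np, cv2
from workcell import bot
def ray(c,uv,z):
    d=c["R"].T@np.array([(uv[0]-c["cx"])/c["fx"],(uv[1]-c["cy"])/c["fy"],1.]); o=-c["R"].T@c["t"]
    return o+d*(z-o[2])/d[2]
def blob(m,lo=5,hi=1e5):
    n,l,s,ce=cv2.connectedComponentsWithStats(m.astype(np.uint8)); return [(ce[i],s[i,4]) for i in range(1,n) if lo<s[i,4]<hi]
def look(near=None):
    """wrist: orange, button, white blobs"""
    c=bot.read_camera("wrist"); p=c["pixels"].astype(int); b,g,r=p[...,0],p[...,1],p[...,2]
    return c,p,b,g,r
E
python3 - <<'E'
from h import *
c,p,b,g,r=look()
o=max(blob((r>180)&(g>70)&(g<150)&(b<80)&(np.indices(r.shape)[0]>250)),key=lambda t:t[1])
gr=max(blob((g>110)&(r<70)&(b<110)),key=lambda t:t[1])
O=ray(c,o[0],.055); B=ray(c,gr[0],.077)
print("orange",o,O,"button",gr,B)
W=[]
for ce,a in blob((p.min(2)>150),4,150):
    if 225<ce[0]<340 and 245<ce[1]<350: print(ce,a,ray(c,ce,.055)[:2]); W.append((ce,a))
M=np.array([ray(c,ce,.055)[:2] for ce,a in W if a<60 and np.hypot(*(ce-[271,314]))>34]+[O[:2]])
A=np.c_[2*M,np.ones(len(M))]; s=np.linalg.lstsq(A,(M**2).sum(1),rcond=None)[0]; C=s[:2]
print("marks centre",C,"R",np.sqrt(s[2]+C@C))
# prediction from button->dial geometry own offset (30,-105)
d=C-B[:2]; yaw=np.arctan2(d[1],d[0])-np.arctan2(-105,30); print("dist",np.hypot(*d),"exp .1092 yaw deg",np.degrees(yaw))
clk=lambda v:np.degrees((np.pi/2+yaw-np.arctan2(v[1],v[0])))
print([round(clk(m-C),1) for m in M])
pts=np.argwhere((p.min(2)>150))[:,::-1]; pts=pts[np.hypot(*(pts-[283,309]).T)<16]
q=np.array([ray(c,u,.081)[:2] for u in pts]); v=q.mean(0)-C
t=q-q.mean(0); ax=np.linalg.svd(t)[2][0]; ax*=np.sign(ax@v)
print("pointer deg",clk(v),clk(ax),"radius",np.hypot(*v),len(pts))
# spice jar (cap, z=.106), garlic
for ce,a in blob((r>150)&(g<60)&(b<60),200): print("red",ce,a,ray(c,ce,.106)[:2])
print("garlic",ray(c,(264,380),.055), "toaster corner z.19",ray(c,(405,282),.19),"pan edge",ray(c,(185,97),.09))
cv2.imwrite("pics/z.png",cv2.resize(c["pixels"][240:400,190:400],None,fx=3.5,fy=3.5,interpolation=2))
E
```

```text
orange (array([318.11428571, 307.92571429]), np.int32(175)) [ 0.57396487 -0.0818662   0.055     ] button (array([212.08543417, 203.40196078]), np.int32(714)) [0.48564957 0.02491544 0.077     ]
[264.09090909 259.09090909] 22 [ 0.52353224 -0.0317836 ]
[292.96 263.4 ] 25 [ 0.55038252 -0.03599655]
[313.61904762 282.23809524] 21 [ 0.56966774 -0.05497033]
[283.52054795 307.58219178] 146 [ 0.54037732 -0.08157721]
[242.22222222 324.77777778] 9 [ 0.49918972 -0.10034623]
[305.75 330.25] 20 [ 0.56174953 -0.10624939]
[282.41304348 339.73913043] 46 [ 0.53836337 -0.11694818]
[256.8 338.4] 5 [ 0.51285896 -0.11550069]
marks centre [ 0.53053791 -0.07521908] R 0.043991415658103696
dist 0.10973552472914752 exp .1092 yaw deg 8.200359681228178
[np.float64(-1.0), np.float64(35.0), np.float64(70.8), np.float64(143.0), np.float64(106.9)]
pointer deg 69.81046721788223 69.8617608545019 radius 0.015053233389032812 156
red [399.14803625   6.95166163] 662 [0.6268439 0.1605966]
red [404.33655239  76.43746982] 2071 [0.63304417 0.11878275]
garlic [ 0.51805824 -0.16418078  0.055     ] toaster corner z.19 [0.62294832 0.00209664 0.19      ] pan edge [0.47587796 0.10669933 0.09      ]
```

View pics/z.png

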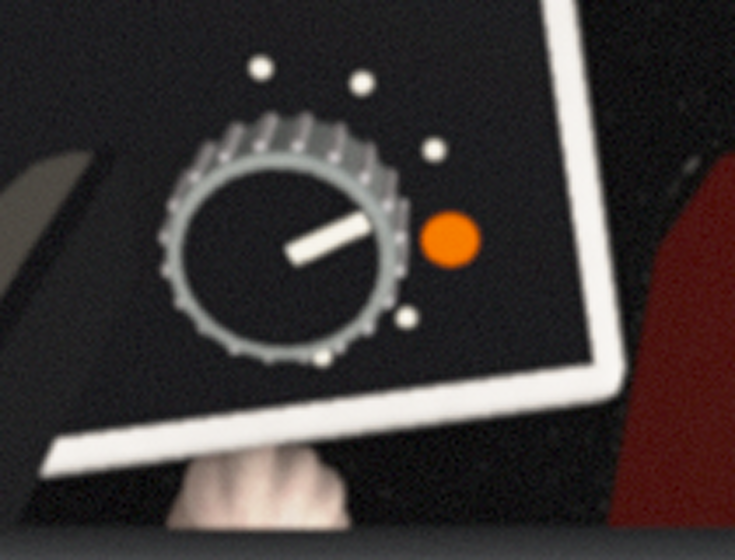

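The checks agree: mark radius is 44.0 mm, button–dial distance 109.7 mm against 109.2 mm expected, and yaw is about 9°. The pointer is on the third mark, so one click is needed. I'll rub the dial's near (−x) rim toward +y with the closed fingers.

Run:
```python
from h import *
f=lambda:np.round(bot.current_contact_force(),1)
bot.set_gripper(0.0)
x,y=0.462,-0.0855
rot=[-2.2214,-2.2214,0]
bot.goto([x,y,.14],rot); bot.line_to([x,y,.061],max_speed=.08)
f0=bot.current_contact_force(); print("free",np.round(f0,1),bot.current_ee_pos().round(4) if hasattr(bot.current_ee_pos(),'round') else bot.current_ee_pos(),bot.current_opening())
F=lambda:np.array(bot.current_contact_force())-f0
while x<0.490:
    x+=.001; bot.line_to([x,y,.061],max_speed=.02)
    if abs(F()[0])>5: break
print("contact x",x,F().round(1),np.round(bot.current_ee_pos(),4),bot.current_clock())
```

```text
free [ 1.2  0.6 -0.3] [ 0.4625 -0.0857  0.0616] 0.003091007748680086
contact x 0.48600000000000004 [-5.8 -1.8  2.5] [ 0.4853 -0.0854  0.0608] 9.375
```

```bash
cat > rub.py <<'E'
from h import *
def rub(x,y,f0,dist,target=6.):
    F=lambda:np.array(bot.current_contact_force())-f0
    n=0; y0=y
    while y<y0+dist:
        y+=.0015; fx=-F()[0]
        x+=np.clip((target-fx)*1.5e-4,-.001,.0007); bot.line_to([x,y,.061],max_speed=.02)
        f=F(); print(round(x,4),round(y,4),f.round(1))
        if np.hypot(*f[:2])>20: print("high"); break
    return x,y
E
python3 - <<'E'
from rub import *
f0=np.array([1.2,.6,-.3])
x,y=rub(.486,-.0855,f0,.022)
bot.line_to([.455,y,.061],max_speed=.1); bot.line_to([.455,y,.14],max_speed=.15)
bot.goto([.54,0.0,.215],[-2.2214,-2.2214,0])
c=bot.read_camera("wrist"); cv2.imwrite("pics/w1.png",c["pixels"]); print(bot.current_clock())
p=c["pixels"].astype(int); C=np.array([.5305,-.0752]); 
pts=np.argwhere(p.min(2)>150)[:,::-1]; q=np.array([ray(c,u,.081)[:2] for u in pts])
k=np.hypot(*(q-C).T)<.026; q=q[k]; v=q.mean(0)-C
print("pointer deg",98.7-np.degrees(np.arctan2(v[1],v[0])),np.hypot(*v),k.sum())
E
```

```text
0.486 -0.084 [-6.9 -3.2  1.7]
0.4859 -0.0825 [-7.  -2.2  1.6]
0.4857 -0.081 [-7.1 -0.7  3.2]
0.4856 -0.0795 [-5.8 -1.2  2.5]
0.4856 -0.078 [-5.7 -0.2  2.5]
0.4856 -0.0765 [-6.9  0.1  3.8]
0.4855 -0.075 [-6.6 -0.6  1.7]
0.4854 -0.0735 [-6.3  0.9  2.1]
0.4854 -0.072 [-6.5  0.3  1.3]
0.4853 -0.0705 [-5.5  1.2  1.7]
0.4854 -0.069 [-5.8  2.6  2.2]
0.4854 -0.0675 [-5.2  3.1  0.4]
0.4855 -0.066 [-5.   0.1  0.5]
0.4857 -0.0645 [-5.9 -1.9 -0.9]
0.4857 -0.063 [-4.7 -2.7 -2.3]
14.8917
pointer deg nan nan 0<stdin>:9: RuntimeWarning: Mean of empty slice.
  ret = um.true_divide(
```

View pics/w1.png

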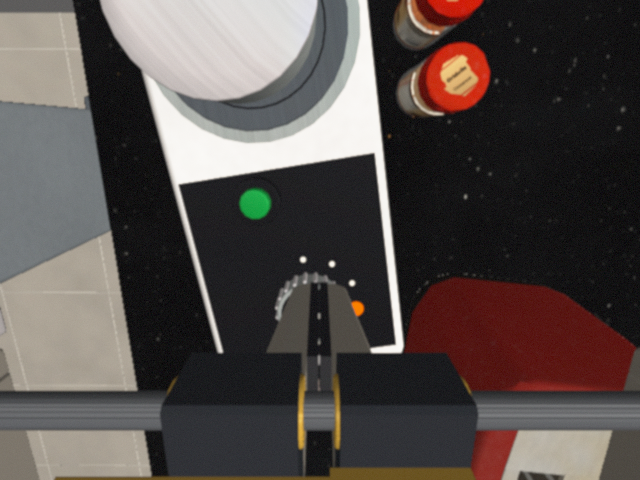

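The closed fingers cover the dial at about (319,310), so I'll look from an offset pose.

```bash
cat >> rub.py <<'E'
def dial(name):
    bot.goto([.455,-.03,.2],[-2.2214,-2.2214,0])
    c=bot.read_camera("wrist"); cv2.imwrite(name,c["pixels"])
    p=c["pixels"].astype(int); C=np.array([.5305,-.0752])
    pts=np.argwhere(p.min(2)>150)[:,::-1]; q=np.array([ray(c,u,.081)[:2] for u in pts])
    k=np.hypot(*(q-C).T)<.025; v=q[k].mean(0)-C
    print("pointer deg",98.7-np.degrees(np.arctan2(v[1],v[0])),np.hypot(*v),k.sum(),bot.current_clock())
E
python3 -c "
from rub import *
dial('pics/w2.png')"
```

```text
pointer deg 105.63376942652883 0.014160228503495737 161 15.4
```

View pics/w2.png

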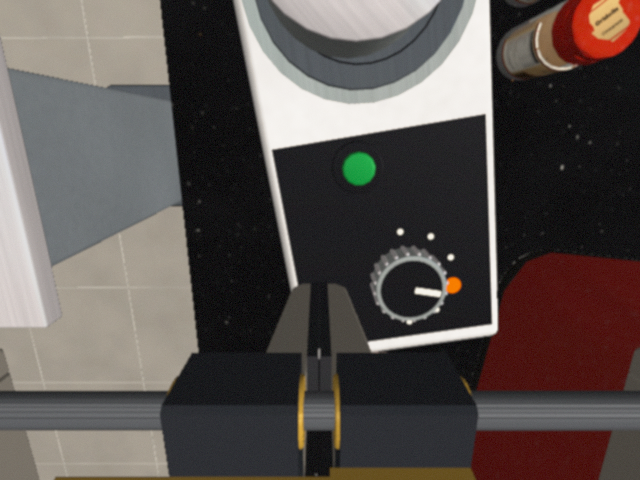

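The pointer at (428,292) now aims at the orange mark (453,285). It has moved 36° from the third mark, so the click is made. Now the button.

Run:
```python
from rub import *
bx,by=.4856,.0249; rot=[-2.2214,-2.2214,0]
bot.goto([bx,by,.12],rot); bot.line_to([bx,by,.084],max_speed=.08)
bot.hold(.2); f0=np.array(bot.current_contact_force()); z=.084
while z>.064:
    z-=.001; bot.line_to([bx,by,z],max_speed=.03); f=np.array(bot.current_contact_force())-f0
    print(round(z,3),f.round(1),np.round(bot.current_ee_pos()[2],4))
    if f[2]>11: break
bot.hold(.2)
print((np.array(bot.current_contact_force())-f0).round(1))
bot.line_to([bx,by,.14],max_speed=.08)
dial('pics/w3.png')
```

```text
0.083 [ 0.8 -0.6  0.5] 0.083
0.082 [-0.3 -0.9 -0.7] 0.0819
0.081 [-0.  -0.2  0.3] 0.0809
0.08 [-0.2  0.2  1.7] 0.0799
0.079 [-0.1  0.2  0.4] 0.0789
0.078 [ 0.1 -0.4  0.1] 0.0779
0.077 [ 0.4 -0.3  1.4] 0.0772
0.076 [ 0.8 -0.1  1.4] 0.0761
0.075 [1.3 0.4 2.8] 0.0751
0.074 [2.2 0.7 2.5] 0.0741
0.073 [0.6 0.4 3.5] 0.0731
0.072 [2.1 0.  4.1] 0.0721
0.071 [0.5 0.9 5.8] 0.0713
0.07 [-3.  -0.2 13.3] 0.0712
[-2.1  0.8 13.5]
pointer deg 104.52677892381465 0.013702261233205863 160 21.9083
```

View pics/w3.png

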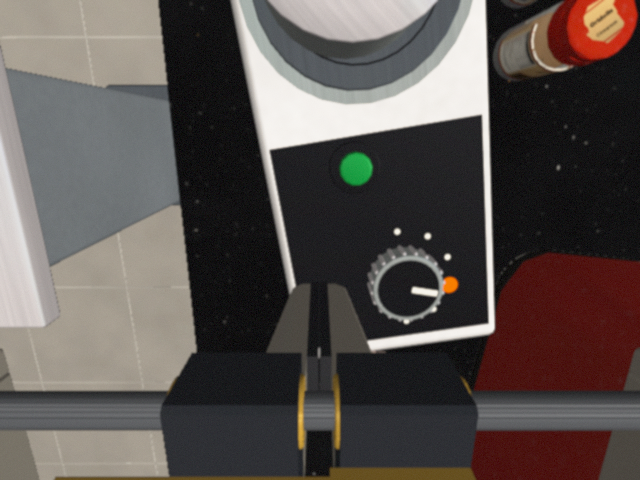

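The button bottomed out at 71 mm with the spring profile expected, and it is out again at (356,169). The dial is still on orange and nothing else has moved.

```bash
python3 -c "
from workcell import bot
bot.hold(.5); print(bot.job_done())"
```

```text
the job is handed in; nothing more can be done
None
```

I turned the dial one click clockwise to the orange mark, then pressed the start button fully in and let it go. I handed the job in at about 22 s on the clock, with the pan and spice jars unmoved in the last wrist picture; I didn't re-check the other loose things, and the hand-in gave no verdict.

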